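# Uncouple the crevice nozzle and stand it in the drying block

### The job

Release the short chrome crevice nozzle from the quick coupling on the slatwall stand: push the spring sleeve all the way back, down towards the socket, draw the nozzle straight up and out, and let the sleeve snap forward again. Then lower the nozzle, nipple first and upright, into the free end hole of the drying block until it sits on the bottom, and let go. Press and pull gently, never force the lock, don't drop the nozzle, and leave everything else where it is.

Things in the scene. Friction and masses are not known exactly. Their poses are not given: they have to be found in the camera images.
- panel: Free-standing slatwall of light grey PVC fixed to the table: 400 mm long (its x), 170 high, 20 thick. Origin on the table under the middle of its front face; y points out of that face, z up. A bamboo brush, pink squeegee, slim chrome tool, clear dispenser and small box are clipped flat to it, fixed, and stand out at most 40 mm.
- coupling: Quick-coupling socket, brass, 28 mm across, upright on a bracket 95 mm in front of the panel's face, mouth upwards, rim 100 mm above the table. Origin at the centre of the rim, z up, x along the panel. Bore 20 mm wide, 32 mm deep. A sprung steel sleeve surrounds it: skirt 38 mm across, on top a flat flange.
- sleeve (a joint): Travel of the sleeve in m: 0 forward (up, locked), growing as it is pushed straight down, to a hard stop at 0.008. Spring about 4 N at the start, 9 N at full travel. The lock is free beyond about 0.006; lifted with less, the nozzle stays locked. The sleeve follows the fingers up if they rise.
- flange (a point): A fixed point on the coupling's axis 20 mm above its rim: nominal height of the sleeve flange's top face at rest. The true face lies up to 7 mm higher or lower: this setting differs each time, is not measured and must be found by touch. Flange 50 mm across, 6 mm thick, with a 23 mm hole around the nozzle. Fingertips either side of the stem can push it down and then grip the stem.
- lock (a point): On the coupling's axis 20 mm below the rim, inside: two pawls here lock over the nozzle's collar and are drawn outwards as the sleeve goes down. While the collar passes them they rub on it (some 3 to 10 N of drag) and keep the sleeve back near 0.004; once the nozzle has risen about 15 mm the sleeve snaps up to 0 by itself.
- nozzle: Short chrome crevice nozzle, 87 mm long, about 120 g, upright in the coupling at the start, 55 mm of it above the rim. Origin at the centre of its lower (nipple) end, z along its axis. From below: collar 18 mm across to 10 mm, neck 11 to 20 mm, guide 18 to 32 mm, plain round stem 16 mm across to 75 mm (grip here), slit mouth 15 x 5 mm to 87 mm. Up to 1 mm side play in the bore.
- block: White plastic drying block fixed to the table, 160 x 54 x 42 mm (x, y, z), origin under its centre, with three 24 mm holes in a row along its x at -52, 0 and +52 mm, each 34 mm deep. The middle and the +x hole hold other nozzles, the -x end hole is free.
- free_hole (a point): Centre of the mouth of the free end hole, on the block's top face, 42 mm above the table; the hole's bottom is 34 mm below it. x, y, z as the block's.
- round_nozzle: Short round nozzle in the middle hole of the block, 61 mm long, stands 27 mm out of the block. Leave alone. Origin at its lower end.
- fan_nozzle: Nozzle with a flat black 34 mm head in the +x end hole, 58 mm long, stands 24 mm out of the block. Leave alone. Origin at its lower end.
- caddy: Empty grey open box, 120 x 90 x 50 mm. Leave alone. Origin under its centre.
- bottle: White plastic bottle, 60 mm across, 130 mm high. Leave alone. Origin under its centre.
- jar: Jar with cap, 60 mm across, 60 mm high. Leave alone. Origin under its centre.
- scourer: Flat cork scouring block, 90 x 60 x 28 mm. Leave alone. Origin under its centre.
- handbrush: Brush with bamboo handle lying on the table. Leave alone. Origin on its underside.
- beaker: Clear plastic cup, 66 mm across, 80 mm high. Leave alone. Origin under its centre.
There are look-alikes about, which are no part of the job. Leave any pink or turquoise look-alike of the block alone.

How it is judged:
By the outcome, as a careful person would: the job done as asked, in the order asked, and still so for the second after the job is handed in, with the robot touching nothing.
It also fails if it takes over 58 s, if anything falls off the work surface, if the arm or the gripper's body presses on something with over 40 N, if the wrist force passes 120 N, or if a joint passes its speed limit or range.

### The arm

A 6-joint arm with a two-finger parallel gripper is mounted at the origin on the work surface. World frame = base frame: x ahead of the robot, y to its left, z up, the work surface at z = 0. Lengths are in m, angles in rad, forces in N, time in s.
With the tool pointing down it reaches from about 0.35 to 0.975 m from the base axis. Payload 4.9 kg.
Tool frame: the origin (TCP) lies at the very end of the fingers, on their centre line; the grasp point (between the pads) lies 19 mm behind it (pinch_z is the distance from the TCP to the grasp point, in m); z points along the fingers, y is the line along which they close (so a half turn about z gives the same grasp; the last joint's range is limited). The gripper opens to 85 mm and grips with 20 to 120 N. Pads are 22 mm wide; open, the fingers measure 114 mm over their backs; the gripper's body (76 mm by 85 mm) begins 54 mm behind the grasp point. The pads swing forward as they close: fully open they stand 13 mm farther back than shut.
Start: joints at [-1.358, 0.053, 1.613, -0, 1.476, -0.119], TCP at [0.204, -0.591, 0.231] pointing down, gripper open.
Joint ranges: [-3.01, 3.01], [-1.01, 2.22], [0.06, 2.58], [-1.02, 4.17], [0.09, 2.62], [-3.14, 3.14]. Speed limits (rad/s): [2.57, 2.57, 3.14, 3.14, 3.14, 3.14].

### API

Orientations are given as a unit quaternion [w, x, y, z].
In Python, from plant import * gives the robot as it stands. The module is installed in compiled form; this text tells all that it offers.
- The arm moves only by the tool play_rows, never from a script. Its arguments are lists of equal length, an entry for each row: "linear": the shift along the world's x, y, z in m, a list of three; "turn": the turn about the world's z in degrees. A call has 1 to 8 rows; each row shifts and turns the commanded pose from where the row before left it; what a row does not reach is not made up. A row lasts 1/8 s, in which the tool goes at most 62.5 mm and 10.7 degrees, less where a joint would pass 70% of its speed; a pose out of reach is approached as far as the arm can. A call is refused whole if a number of a shift passes 0.0625 or a number of a turn 10.7, either way. A call with a gripper value outside its range is refused whole. "hand" is the finger opening in m, from 0 to 0.0854, set as the call begins (left out, the last holds). The fingers move at their own pace and stop on an object; the grip force is fixed at half the most. Time passes only in rows, so rows that do not move let the fingers close. It gives the time, the measured TCP pose, the force, the opening and the grip force at its end, in the units of the state.
- state(): the state, without advancing time (a new reading comes with each control period).
- grab_frame(name): name is "side" or "top" or "wrist"; returns the picture (420x560x3 uint8, red, green, blue); there is no depth.
- camera_info(name): a dict with "camera_matrix" (3x3 intrinsics, pixels), "origin" and "attitude" of the camera in the world; the wrist camera has in their place "mount" (4x4, takes a point from camera to tool coordinates, whose origin is the TCP and whose axes are the flange's). Camera axes: x right, y down, z forward; pixel columns grow to the right and rows downward; lengths in m; the calibration is good to about 2 mm. The wrist camera is an equidistant fisheye: a pixel r from the principal point sees the ray r / f radians off the axis. A picture is of the moment at which its call begins: read the wrist's pose just before it. camera_info takes no time and is no camera call.
- job_done(): hands the job in; it is judged then, once.
Trained networks look in the newest picture that a camera, given by its name, has taken for a name from the list of things; names that differ only in an ending like _2 or _b are one class to them, and where a whole thing is asked for, a point or a joint stands for the part that bears it (a point fixed in the world has none). Each returns a list of dicts, best first, with "p" (0 to 1); they miss things now and then, are a little off and sometimes report something else, mostly with a low value. They report only what shows in the picture. A call takes as long as a camera call. They do not tell look-alikes from the thing itself.
- trace(camera, thing): "region" (420x560 bool, what is visible of it) and "location" ([column, row] in pixels, amid what is visible of it).
The state is a dict: "time": time; "joint_pos": joint angles; "joint_vel": joint speeds; "joint_efforts": joint torques, N m; "tool_pos": TCP position; "tool_rot": TCP orientation; "contact_force": force on the tool from outside, world axes, zero at the start; "ft_torque": the same for the moment, N m; "gripper_width": opening from 0.0 (shut) to 1.0 (fully open); "grasp_force": force on a finger pad.
Only numpy, scipy, OpenCV 4.12 (cv2) and the standard library are available. Lean on these libraries where they do the work, as an engineer would, in place of code of your own. Each camera call takes 0.05 s, during which the arm holds its last target. There are 200 camera calls.

## Working session

There is one attempt and no reset: what is moved stays moved. The work goes in short steps, Python scripts to look and compute and a tool call to move; the robot and the scene stay as the last step left them, time stands still between calls to the robot, and variables do not carry over. Pictures are saved under pics/ and viewed, at most 10 in all, crops included, and the job is handed in when it is done.

Besides the shell and the picture viewer there is one more tool, called after "Emit:" as name(argument=value, ...) on one line, values as JSON. play_rows: Moves the arm, as the interface text tells. Its arguments: {"type":"object","properties":{"linear":{"type":"array","items":{"type":"array","items":{"type":"number"}}},"turn":{"type":"array","items":{"type":"number"}},"hand":{"type":"number"}},"required":["linear","turn"]}

```bash
mkdir -p pics
python3 - <<'E'
from plant import *
import cv2,numpy as np
s=state();print(s)
ims=[]
for c in ["side","top","wrist"]:
    im=grab_frame(c);i=camera_info(c);print(c,i)
    cv2.imwrite(f'pics/{c}0.png',im[:,:,::-1])
    for t in ["coupling","nozzle","block","flange","free_hole","round_nozzle","fan_nozzle"]:
        for d in trace(c,t)[:4]:
            ys,xs=np.where(d['region']);print(c,t,round(d['p'],2),np.round(d['location']),(xs.min(),xs.max(),ys.min(),ys.max()) if len(xs) else None)
E
```

```text
{'time': 0.0, 'joint_pos': array([-1.35800284e+00,  5.34096254e-02,  1.61431072e+00, -1.20698210e-06,
        1.47600843e+00, -1.18979366e-01]), 'joint_vel': array([-0.00094301,  0.00118838, -0.0011585 ,  0.00058368,  0.00052281,
        0.00059544]), 'joint_efforts': array([-4.51165542e-04, -3.93683445e+01, -3.70176065e+01, -1.37247921e-04,
        6.97447904e-03,  1.32848083e-05]), 'tool_pos': array([ 0.20345244, -0.59028908,  0.23002033]), 'tool_rot': array([-1.06685739e-03,  9.86271798e-01,  1.65126615e-01, -5.06812600e-05]), 'contact_force': array([ 0.5579478 , -0.15938118,  0.27298629]), 'ft_torque': array([-0.01286504,  0.00810148,  0.03300857]), 'grasp_force': 0.0, 'gripper_width': 0.9961484069477604}
side {'camera_matrix': array([[457.58448193,   0.        , 280.26494431],
       [  0.        , 457.58448193, 209.6917918 ],
       [  0.        ,   0.        ,   1.        ]]), 'origin': array([0.20626386, 0.89763505, 1.0686436 ]), 'attitude': array([ 0.05952031, -0.19308635,  0.92039385, -0.33473893])}
side coupling 0.92 [307. 138.] (np.int64(296), np.int64(317), np.int64(126)
[... 2611 characters left out ...]
 0.7 [378. 196.] (np.int64(374), np.int64(391), np.int64(192), np.int64(207))
top fan_nozzle 0.51 [236. 209.] (np.int64(234), np.int64(238), np.int64(204), np.int64(211))
wrist {'camera_matrix': array([[325.1922621 ,   0.        , 277.31211442],
       [  0.        , 325.1922621 , 211.52268398],
       [  0.        ,   0.        ,   1.        ]]), 'mount': array([[ 3.81299872e-04, -9.58319824e-01, -2.85697338e-01,
         7.24660050e-02],
       [ 9.99999756e-01,  5.32627613e-04, -4.51974188e-04,
         1.10971270e-04],
       [ 5.85306115e-04, -2.85697096e-01,  9.58319794e-01,
        -1.42060713e-01],
       [ 0.00000000e+00,  0.00000000e+00,  0.00000000e+00,
         1.00000000e+00]])}
```

```bash
cat > h.py <<'E'
from plant import *
import cv2,numpy as np
from scipy.spatial.transform import Rotation as R
def rot(q): return R.from_quat(q,scalar_first=True)
def ray(c,px,s=None):
    i=camera_info(c);K=i['camera_matrix'];x=(px[0]-K[0,2])/K[0,0];y=(px[1]-K[1,2])/K[1,1]
    if c!='wrist':return i['origin'],rot(i['attitude']).apply([x,y,1.])
    r=np.hypot(x,y);d=np.array([np.sin(r)*x/max(r,1e-9),np.sin(r)*y/max(r,1e-9),np.cos(r)])
    s=s or state();M=i['mount'];T=rot(s['tool_rot'])
    return s['tool_pos']+T.apply(M[:3,3]),T.apply(M[:3,:3]@d)
def atz(c,px,z,s=None):
    o,d=ray(c,px,s);return o+d*(z-o[2])/d[2]
def proj(c,p,s=None):
    i=camera_info(c);K=i['camera_matrix']
    if c!='wrist':
        v=rot(i['attitude']).inv().apply(np.array(p)-i['origin']);return K[0,0]*v[0]/v[2]+K[0,2],K[1,1]*v[1]/v[2]+K[1,2]
    s=s or state();M=i['mount'];v=M[:3,:3].T@(rot(s['tool_rot']).inv().apply(np.array(p)-s['tool_pos'])-M[:3,3])
    rr=np.hypot(v[0],v[1]);a=np.arctan2(rr,v[2])*K[0,0]/rr;return v[0]*a+K[0,2],v[1]*a+K[1,2]
E
python3 - <<'E'
from h import *
a=cv2.imread('pics/side0.png');b=cv2.imread('pics/top0.png')
def up(im,x0,x1,y0,y1): return cv2.resize(im[y0:y1,x0:x1],(400,300),interpolation=cv2.INTER_CUBIC)
o=np.vstack([np.hstack([cv2.resize(a,(400,300)),cv2.resize(b,(400,300))]),np.hstack([up(a,220,380,185,305),up(b,100,260,195,315)])])
cv2.imwrite('pics/m1.png',o)
print(atz('top',(383,198),.155),atz('top',(391,201.5),.12),atz('side',(303.5,124),.155))
for p in [(136,279),(244.5,294.5),(237.5,225)]:print(atz('top',p,.042))
for p in [(343,281),(272,265),(280,390)]:print(atz('side',p,.03))
E
```

```text
[ 0.55858838 -0.148208    0.155     ] [ 0.55415463 -0.17962913  0.12      ] [ 0.56051732 -0.15203161  0.155     ]
[0.31719801 0.57211155 0.042     ]
[0.27672859 0.24380452 0.042     ]
[0.48551512 0.27044834 0.042     ]
[0.28274265 0.2520538  0.03      ]
[0.47287926 0.28250794 0.03      ]
[0.3232967  0.57545188 0.03      ]
```

View pics/m1.png

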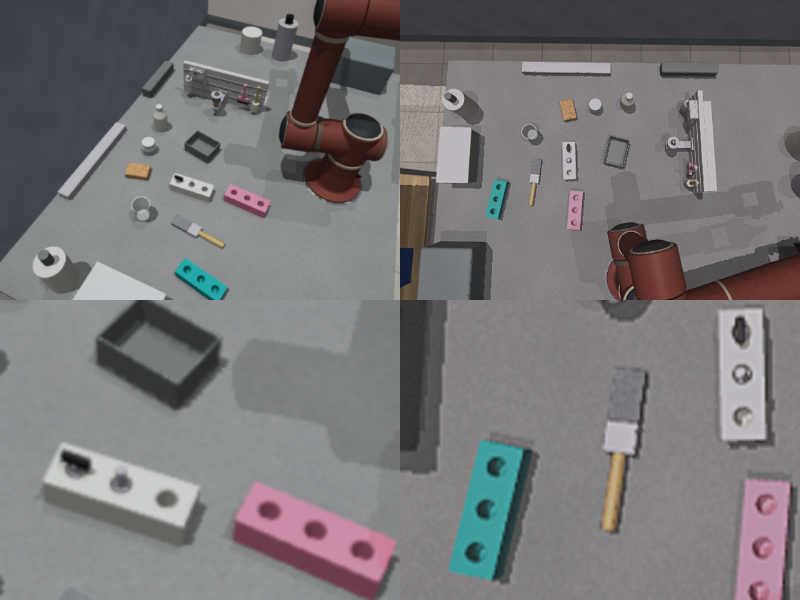

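Candidates for the nozzle: the chrome nozzle in the coupling (side ≈303,128; top ≈384,199), and the slim chrome tool clipped to the panel (side ≈266,105), which is fixed and not wanted. Candidates for the block: white (top 237,225), pink (244,294), turquoise (136,279). I choose the white one, whose free hole is at the robot-side end (top ≈237,241). Next I move above the coupling for the close check.

Emit:
play_rows(linear=[[0.035,0.042,0.006],[0.035,0.042,0.006],[0.035,0.042,0.006],[0.035,0.042,0.006],[0.035,0.042,0.006],[0.035,0.042,0.006],[0.035,0.042,0.006],[0.035,0.042,0.006]], turn=[9,9,9,9,9,9,9,8])

```text
time: 2.2
tool_pos: [0.4845, -0.2534, 0.2798]
tool_rot: [0.0, 0.705, 0.709, 0.0]
contact_force: [0.0, -0.8, 0.3]
gripper_width: 1.0
grasp_force: 0.0
```

Emit:
play_rows(linear=[[0.035,0.042,0],[0.035,0.042,0],[0,0.02,0],[0,0,0]], turn=[0,0,0,0])

```text
time: 2.7
tool_pos: [0.5534, -0.15, 0.2793]
tool_rot: [-0.0, 0.706, 0.708, -0.0]
contact_force: [-0.7, -0.1, -0.3]
gripper_width: 1.003
grasp_force: 0.0
```

Run:
```python
from h import *
s=state();print(s['tool_pos'],rot(s['tool_rot']).as_matrix().round(3),s['contact_force'],s['time'])
im=grab_frame('wrist')[:,:,::-1];cv2.imwrite('pics/w1.png',im)
for t in ["nozzle","flange","coupling","panel"]:
    for d in trace('wrist',t)[:3]:
        ys,xs=np.where(d['region']);print(t,round(d['p'],2),np.round(d['location']),(xs.min(),xs.max(),ys.min(),ys.max()))
print(proj('wrist',(.559,-.15,.155),s),proj('wrist',(.559,-.15,.1),s))
sd=cv2.imread('pics/side0.png');tp=cv2.imread('pics/top0.png')
up=lambda im,x0,y0:cv2.resize(im[y0:y0+75,x0:x0+100],(400,300),interpolation=cv2.INTER_CUBIC)
cv2.imwrite('pics/m2.png',np.vstack([np.hstack([up(sd,260,85),up(tp,340,165)]),np.hstack([cv2.resize(im,(400,300)),up(tp,190,190)])]))
```

```text
[ 0.55337955 -0.15002568  0.27926506] [[-0.002  1.    -0.   ]
 [ 1.     0.002 -0.   ]
 [-0.    -0.    -1.   ]] [-0.67350896 -0.1489789  -0.27715133] 2.7
nozzle 0.88 [287. 198.] (np.int64(277), np.int64(297), np.int64(186), np.int64(212))
flange 0.8 [285. 215.] (np.int64(261), np.int64(311), np.int64(169), np.int64(265))
coupling 0.57 [286. 215.] (np.int64(262), np.int64(312), np.int64(168), np.int64(265))
panel 0.75 [290. 276.] (np.int64(99), np.int64(478), np.int64(169), np.int64(329))
(np.float64(284.2551944571013), np.float64(203.8993841084219)) (np.float64(283.2148356984406), np.float64(189.6486609206547))
```

View pics/m2.png

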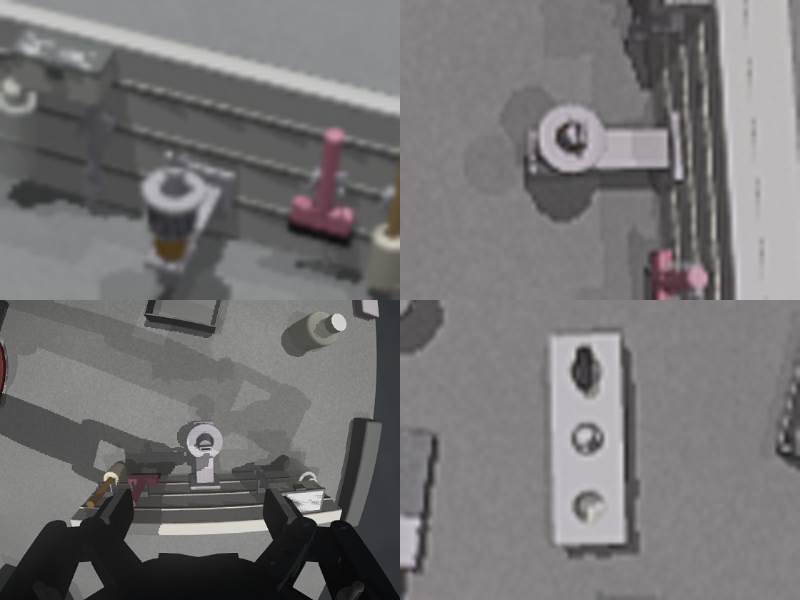

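View pics/w1.png

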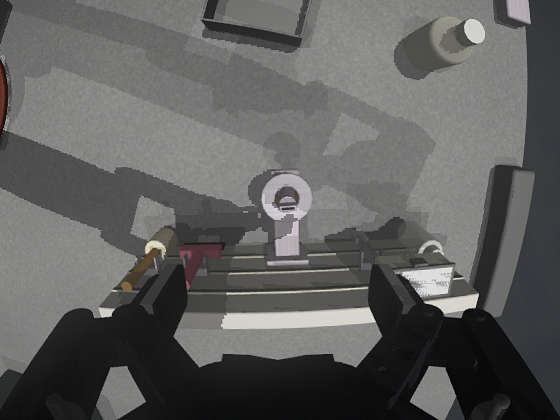

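Run:
```python
from h import *
im=cv2.imread('pics/w1.png')
cv2.imwrite('pics/w1c.png',cv2.resize(im[160:270,245:335],(630,770)[::1] if 0 else (490,598),interpolation=cv2.INTER_CUBIC))
s=state()
for p,z in [((286.5,197),.12),((286.5,197),.127),((286.5,197),.113),((287,207),.155),((100,310),.17),((476,302),.17)]:print(p,z,atz('wrist',p,z,s).round(4))
for p in [(336,189.5),(349,190)]:pass
```

```text
(286.5, 197) 0.12 [ 0.5616 -0.1549  0.12  ]
(286.5, 197) 0.127 [ 0.5614 -0.1531  0.127 ]
(286.5, 197) 0.113 [ 0.5618 -0.1566  0.113 ]
(287, 207) 0.155 [ 0.5611 -0.1549  0.155 ]
(100, 310) 0.17 [ 0.3685 -0.261   0.17  ]
(476, 302) 0.17 [ 0.7628 -0.2545  0.17  ]
```

View pics/w1c.png

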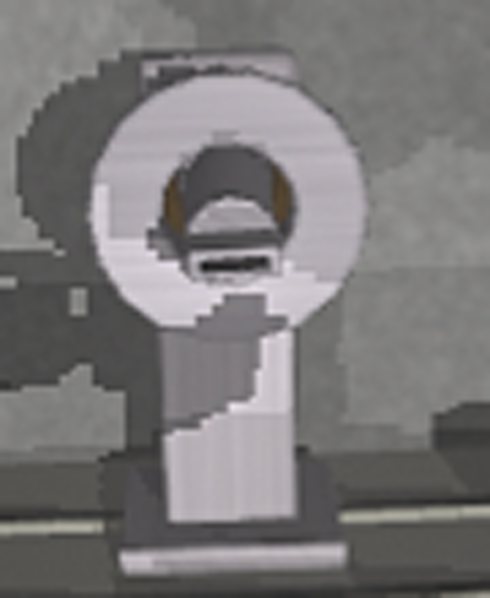

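The close crop shows the flange ring centred at wrist ≈(287.2,196.4), with the slit mouth of the chrome nozzle at (288,208.5) inside it. This is the short crevice nozzle. The axis works out at ≈(0.562,-0.156), and the panel is tilted about 1°.

Emit:
play_rows(linear=[[0.0085,-0.006,0],[0,0,-0.03],[0,0,-0.03],[0,0,-0.03],[0,0,0],[0,0,0]], turn=[1,0,0,0,0,0], hand=0.03)

```text
time: 3.7
tool_pos: [0.5628, -0.1576, 0.1906]
tool_rot: [0.001, 0.701, 0.713, 0.0]
contact_force: [-0.1, -0.5, 0.8]
gripper_width: 0.351
grasp_force: 0.0
```

Run:
```python
from h import *
s=state();print(s['tool_pos'],s['contact_force'],s['gripper_width'],s['time'])
im=grab_frame('wrist')[:,:,::-1];cv2.imwrite('pics/w2.png',im)
for t in ["nozzle","flange"]:
    for d in trace('wrist',t)[:1]:
        ys,xs=np.where(d['region']);print(t,round(d['p'],2),np.round(d['location']),(xs.min(),xs.max(),ys.min(),ys.max()))
for z in (.12,.155):print(proj('wrist',(.562,-.156,z),s))
im=np.ascontiguousarray(im[150:400,180:400]);cv2.imwrite('pics/w2c.png',cv2.resize(im,None,fx=2.4,fy=2.4,interpolation=cv2.INTER_CUBIC))
```

```text
[ 0.56282072 -0.15759717  0.19062247] [-0.13408893 -0.5349095   0.84255471] 0.35081540574626224 3.7
nozzle 0.84 [278. 223.] (np.int64(264), np.int64(289), np.int64(204), np.int64(241))
flange 0.68 [279. 243.] (np.int64(241), np.int64(312), np.int64(176), np.int64(298))
(np.float64(276.2429729450418), np.float64(222.05172042183762))
(np.float64(276.0860472803775), np.float64(240.87775595406714))
```

View pics/w2c.png

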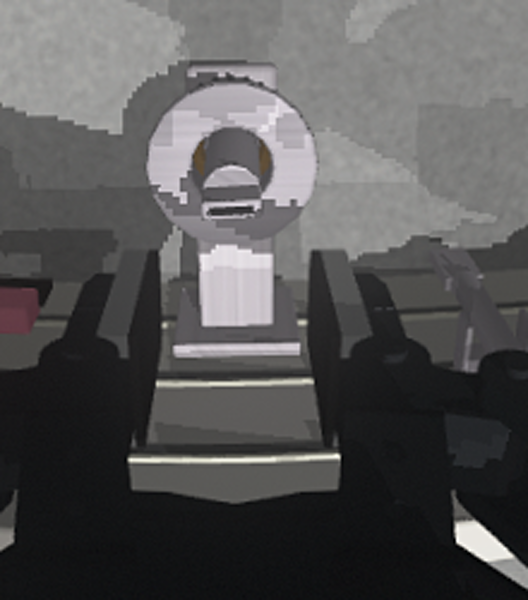

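Fingertip midpoint (crop x ≈231.5) matches the nozzle axis (x ≈232). The flange ring is at crop (232,162), and its size suggests z≈0.113. The y needs about +2.5 mm.

Emit:
play_rows(linear=[[0,0.0025,0],[0,0,0],[0,0,-0.015],[0,0,-0.015],[0,0,-0.015],[0,0,-0.01],[0,0,0],[0,0,0]], turn=[0,0,0,0,0,0,0,0], hand=0.024)

```text
time: 4.85
tool_pos: [0.5624, -0.1545, 0.1347]
tool_rot: [0.0, 0.701, 0.713, 0.0]
contact_force: [0.1, -0.5, 0.5]
gripper_width: 0.277
grasp_force: 0.0
```

Run:
```python
from h import *
for k in range(4):
    s=state();print(s['tool_pos'],s['contact_force'],s['gripper_width'],s['time'])
    im=grab_frame('wrist')[:,:,::-1]
cv2.imwrite('pics/w3.png',im)
im=np.ascontiguousarray(im[180:400,180:400]);cv2.imwrite('pics/w3c.png',cv2.resize(im,None,fx=2.7,fy=2.7,interpolation=cv2.INTER_CUBIC))
```

```text
[ 0.56244032 -0.15454619  0.13474606] [ 0.12670776 -0.52247628  0.52519038] 0.27743397625379496 4.85
[ 0.56260771 -0.15461728  0.13510667] [-0.07512053  0.25692121 -0.2657123 ] 0.2835152051436381 4.9
[ 0.562643   -0.15461842  0.13521392] [-0.028285   -0.28579814 -0.41871073] 0.2820629218609399 4.95
[ 0.56260299 -0.15462376  0.1351991 ] [0.26158158 0.11706956 0.6197533 ] 0.28309597620559296 5.0
```

View pics/w3c.png

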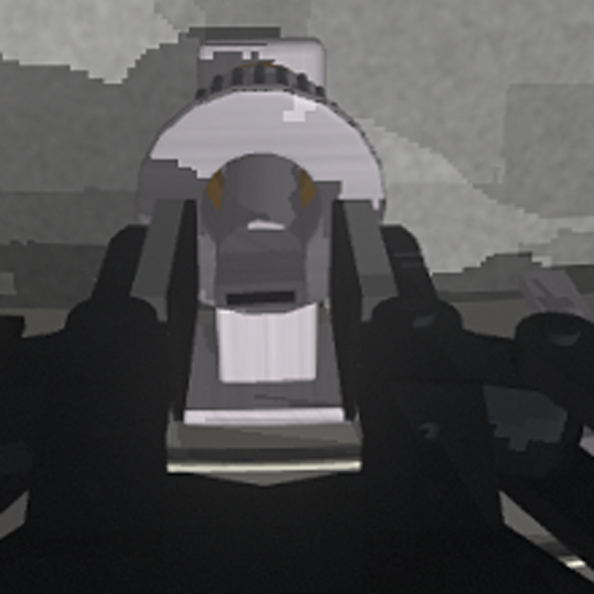

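The fingers straddle the stem (inner faces at crop x 197 and 333, nozzle at 262), so it is centred within about 0.5 mm. I descend by touch.

Emit:
play_rows(linear=[[0,0,-0.004],[0,0,-0.004],[0,0,-0.003],[0,0,0],[0,0,0]], turn=[0,0,0,0,0])

```text
time: 5.68
tool_pos: [0.5621, -0.1544, 0.1233]
tool_rot: [0.0, 0.701, 0.713, 0.0]
contact_force: [0.3, -0.1, 0.2]
gripper_width: 0.279
grasp_force: 0.0
```

Emit:
play_rows(linear=[[0,0,-0.002],[0,0,-0.002],[0,0,0],[0,0,0]], turn=[0,0,0,0])

```text
time: 6.18
tool_pos: [0.5624, -0.1545, 0.1199]
tool_rot: [0.0, 0.701, 0.713, 0.0]
contact_force: [-0.9, -0.9, 2.9]
gripper_width: 0.281
grasp_force: 1.9
```

Emit:
play_rows(linear=[[0,0,-0.002],[0,0,0],[0,0,0]], turn=[0,0,0])

```text
time: 6.55
tool_pos: [0.5624, -0.1545, 0.1177]
tool_rot: [0.0, 0.701, 0.713, 0.0]
contact_force: [-1.2, -0.3, 5.4]
gripper_width: 0.281
grasp_force: 2.6
```

Emit:
play_rows(linear=[[0,0,-0.002],[0,0,0],[0,0,0]], turn=[0,0,0])

```text
time: 6.92
tool_pos: [0.5624, -0.1545, 0.1159]
tool_rot: [0.0, 0.701, 0.713, 0.0]
contact_force: [-0.7, 0.7, 6.6]
gripper_width: 0.282
grasp_force: 3.1
```

Emit:
play_rows(linear=[[0,0,-0.0015],[0,0,0],[0,0,0]], turn=[0,0,0])

```text
time: 7.3
tool_pos: [0.5624, -0.1545, 0.1146]
tool_rot: [0.0, 0.701, 0.713, 0.0]
contact_force: [-2.4, 0.3, 8.5]
gripper_width: 0.281
grasp_force: 3.5
```

Emit:
play_rows(linear=[[0,0,-0.0015],[0,0,0],[0,0,0]], turn=[0,0,0])

```text
time: 7.68
tool_pos: [0.5624, -0.1545, 0.1134]
tool_rot: [0.0, 0.701, 0.713, 0.0]
contact_force: [-3.6, 1.3, 8.1]
gripper_width: 0.28
grasp_force: 4.0
```

Emit:
play_rows(linear=[[0,0,-0.001],[0,0,0],[0,0,0]], turn=[0,0,0])

```text
time: 8.05
tool_pos: [0.5625, -0.1546, 0.1133]
tool_rot: [0.0, 0.701, 0.713, 0.0]
contact_force: [-4.6, 2.5, 11.9]
gripper_width: 0.279
grasp_force: 6.1
```

Run:
```python
from h import *
for k in range(5):
    s=state();print(s['tool_pos'].round(5),s['contact_force'].round(2),s['grasp_force'],s['time']);grab_frame('wrist')
```

```text
[ 0.56246 -0.15458  0.11334] [-4.62  2.5  11.86] 6.0948269558139145 8.05
[ 0.56245 -0.15455  0.11331] [-4.38  1.94 12.72] 6.091298138780985 8.1
[ 0.56245 -0.15455  0.11332] [-3.84  2.24 11.59] 6.090007156308275 8.15
[ 0.56248 -0.15456  0.11334] [-4.09  1.79 12.5 ] 6.0883158253272995 8.2
[ 0.56247 -0.15454  0.11333] [-4.15  1.04 10.96] 6.088351963553578 8.25
```

Hard stop reached: force about 12 N with no further movement, and the flange rest face at about z 0.121. I close on the stem.

Emit:
play_rows(linear=[[0,0,0],[0,0,0],[0,0,0],[0,0,0],[0,0,0]], turn=[0,0,0,0,0], hand=0.008)

```text
time: 8.93
tool_pos: [0.5628, -0.1549, 0.1137]
tool_rot: [0.001, 0.701, 0.713, 0.0]
contact_force: [-4.8, -0.2, 12.9]
gripper_width: 0.168
grasp_force: 60.4
```

Emit:
play_rows(linear=[[0,0,0.002],[0,0,0.002],[0,0,0.002],[0,0,0]], turn=[0,0,0,0])

```text
time: 9.43
tool_pos: [0.5623, -0.1547, 0.1171]
tool_rot: [0.001, 0.701, 0.713, 0.0]
contact_force: [1.1, -0.8, 0.9]
gripper_width: 0.166
grasp_force: 60.2
```

Emit:
play_rows(linear=[[0,0,0.002],[0,0,0.002],[0,0,0],[0,0,0]], turn=[0,0,0,0])

```text
time: 9.93
tool_pos: [0.5619, -0.1542, 0.1199]
tool_rot: [-0.0, 0.701, 0.713, 0.0]
contact_force: [4.5, -1.9, -6.3]
gripper_width: 0.169
grasp_force: 58.8
```

Emit:
play_rows(linear=[[0,0,0.002],[0,0,0.002],[0,0,0],[0,0,0]], turn=[0,0,0,0])

```text
time: 10.42
tool_pos: [0.5619, -0.1542, 0.1241]
tool_rot: [-0.0, 0.701, 0.713, 0.0]
contact_force: [4.8, -1.6, -7.7]
gripper_width: 0.17
grasp_force: 58.8
```

Emit:
play_rows(linear=[[0,0,0.002],[0,0,0.002],[0,0,0.002],[0,0,0],[0,0,0]], turn=[0,0,0,0,0])

```text
time: 11.05
tool_pos: [0.5619, -0.1544, 0.1316]
tool_rot: [-0.0, 0.701, 0.713, -0.0]
contact_force: [0.5, -1.9, -0.9]
gripper_width: 0.165
grasp_force: 59.6
```

Emit:
play_rows(linear=[[0,0,0.005],[0,0,0.007],[0,0,0.008],[0,0,0.01],[0,0,0.01],[0,0,0.005],[0,0,0],[0,0,0]], turn=[0,0,0,0,0,0,0,0])

```text
time: 12.05
tool_pos: [0.5618, -0.1543, 0.1759]
tool_rot: [-0.0, 0.701, 0.713, -0.0]
contact_force: [0.0, 0.1, -1.2]
gripper_width: 0.168
grasp_force: 59.6
```

The nozzle is out: 1.2 N of weight on the wrist, and the drag is gone. I raise it further, check the sleeve and nozzle, and compute the hole.

Emit:
play_rows(linear=[[0,0,0.02],[-0.01,0.03,0.03],[-0.014,0.045,0.014],[-0.014,0.045,0],[-0.014,0.045,0],[-0.014,0.045,0],[-0.014,0.045,0],[-0.014,0.045,0]], turn=[0,8,10,10,10,10,10,10])

```text
time: 13.05
tool_pos: [0.4678, 0.147, 0.2419]
tool_rot: [0.001, 0.179, 0.984, 0.0]
contact_force: [0.1, 0.3, -0.5]
gripper_width: 0.172
grasp_force: 59.6
```

Run:
```python
from h import *
print('hole',atz('top',(237,241.5),.042),'blk',atz('top',(236.75,224.75),.042))
print('ends',atz('top',((549+620)/8+190-150+50,0),.042)[:0],atz('top',(190+(584.5-400)/4,190+(334-300)/4),.042),atz('top',(190+(589-400)/4,190+(544-300)/4),.042))
s=state();print(s['tool_pos'],s['joint_pos'].round(2),s['contact_force'],s['time'])
im=grab_frame('wrist')[:,:,::-1];cv2.imwrite('pics/w4.png',im)
for t in ["free_hole","block","nozzle","round_nozzle"]:
    for d in trace('wrist',t)[:3]:
        ys,xs=np.where(d['region']);print(t,round(d['p'],2),np.round(d['location']),(xs.min(),xs.max(),ys.min(),ys.max()))
im2=grab_frame('side')[:,:,::-1]
cv2.imwrite('pics/m4.png',np.hstack([im[:,:],cv2.resize(im2[85:190,260:320],(240,420),interpolation=cv2.INTER_CUBIC)]))
```

```text
hole [0.43509841 0.27061092 0.042     ] blk [0.48624482 0.27276353 0.042     ]
ends [] [0.56736916 0.27689712 0.042     ] [0.40630897 0.26907042 0.042     ]
[0.46777555 0.14701072 0.24192917] [ 0.15 -0.29  1.91  0.    1.52 -1.06] [ 0.14629919  0.25990206 -0.52336946] 13.05
free_hole 0.75 [533.  22.] (np.int64(508), np.int64(558), np.int64(0), np.int64(45))
free_hole 0.73 [313.  35.] (np.int64(274), np.int64(348), np.int64(0), np.int64(72))
free_hole 0.71 [384. 148.] (np.int64(338), np.int64(429), np.int64(90), np.int64(233))
block 0.93 [385. 153.] (np.int64(338), np.int64(429), np.int64(89), np.int64(235))
block 0.69 [311.  38.] (np.int64(273), np.int64(348), np.int64(0), np.int64(72))
block 0.63 [534.  22.] (np.int64(509), np.int64(557), np.int64(0), np.int64(45))
nozzle 0.94 [278. 279.] (np.int64(258), np.int64(297), np.int64(223), np.int64(322))
nozzle 0.42 [407. 207.] (np.int64(396), np.int64(418), np.int64(196), np.int64(225))
round_nozzle 0.58 [396. 164.] (np.int64(381), np.int64(405), np.int64(156), np.int64(173))
round_nozzle 0.38 [468.  74.] (np.int64(442), np.int64(491), np.int64(0), np.int64(134))
```

View pics/m4.png

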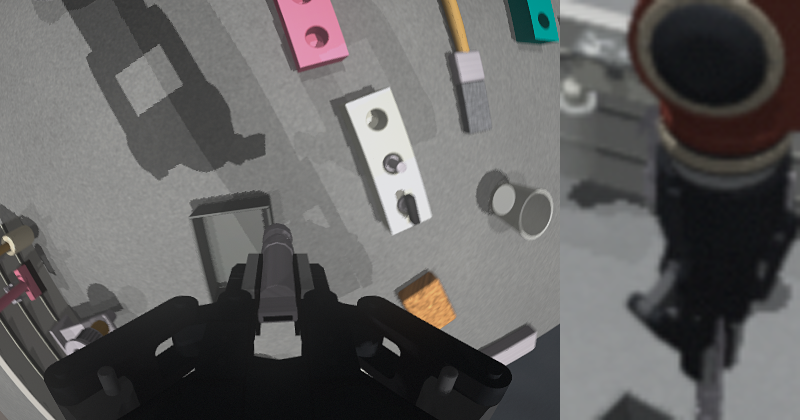

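The wrist image shows the nozzle hanging upright between the pads (nipple end ≈(277,232)). The white block's free hole is at ≈(376,119), and the round and fan nozzles are at (394,163) and (408,205). I hover over the free hole.

Run:
```python
from h import *
s=state();print(atz('wrist',(376,119),.042,s),atz('wrist',(384,158),.042,s),atz('wrist',(384,158),.042,s)-s['tool_pos'])
```

```text
[0.43708805 0.26968011 0.042     ] [0.48029223 0.26492481 0.042     ] [ 0.01176901  0.11996262 -0.19900315]
```

Emit:
play_rows(linear=[[-0.011,0.04,0],[-0.011,0.04,0],[-0.012,0.042,0],[0,0,-0.03],[0,0,-0.03],[0,0,0],[0,0,0]], turn=[8,8,8,0,0,0,0])

```text
time: 14.22
tool_pos: [0.4352, 0.2672, 0.1816]
tool_rot: [0.001, -0.025, 1.0, 0.0]
contact_force: [-0.3, 0.1, -2.0]
gripper_width: 0.171
grasp_force: 59.7
```

Run:
```python
from h import *
s=state();print(s['tool_pos'],rot(s['tool_rot']).as_matrix()[:,0].round(3),s['contact_force'],s['time'])
im=grab_frame('wrist')[:,:,::-1];cv2.imwrite('pics/w5.png',im)
T=s['tool_pos']
print('nipple pred',proj('wrist',T-[0,0,.0457],s),'TCP',proj('wrist',T,s))
for z in (.042,):print('hole pred',proj('wrist',(.435,.2705,z),s),'below tcp',proj('wrist',(T[0],T[1],z),s))
im=np.ascontiguousarray(im[100:350,180:400]);cv2.imwrite('pics/w5c.png',cv2.resize(im,None,fx=2.4,fy=2.4,interpolation=cv2.INTER_CUBIC))
```

```text
[0.43517788 0.2671569  0.18163894] [-0.999 -0.051 -0.002] [-0.25045752  0.10115749 -1.96112993] 14.225
nipple pred (np.float64(277.30924918595804), np.float64(237.57610613459934)) TCP (np.float64(277.38531717538314), np.float64(271.28376283662453))
hole pred (np.float64(280.96831977042234), np.float64(199.55727419409138)) below tcp (np.float64(277.22399804525594), np.float64(199.56479655715765))
```

View pics/w5c.png

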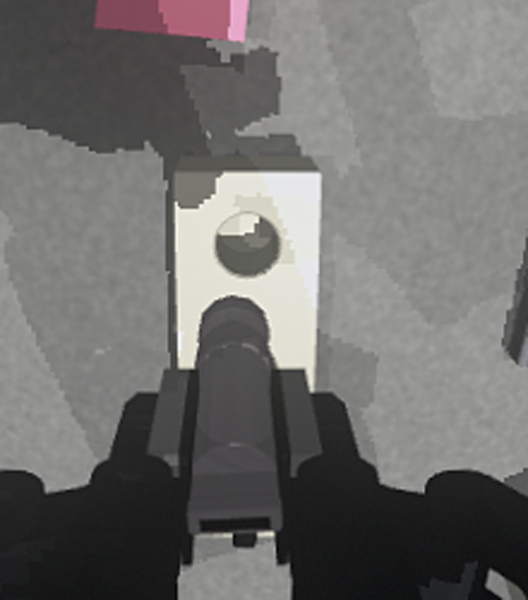

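The hole is at crop (247.5,244) → px (283.1,201.7), and the nipple end is as predicted at column 277.5. The correction is about +1.5 mm x and +5 mm y. I descend to just above the hole and recheck.

Emit:
play_rows(linear=[[0.0015,0.005,0],[0,0,-0.02],[0,0,-0.02],[0,0,-0.02],[0,0,-0.014],[0,0,0],[0,0,0],[0,0,0]], turn=[0,0,0,0,0,0,0,0])

```text
time: 15.28
tool_pos: [0.4363, 0.2729, 0.1073]
tool_rot: [0.001, -0.026, 1.0, 0.0]
contact_force: [0.8, -0.2, -1.0]
gripper_width: 0.168
grasp_force: 59.7
```

Run:
```python
from h import *
s=state();print(s['tool_pos'],s['contact_force'],s['time'])
im=grab_frame('wrist')[:,:,::-1];cv2.imwrite('pics/w6.png',im)
T=s['tool_pos']
print('nipple pred',proj('wrist',T-[0,0,.0457],s),'below tcp',proj('wrist',(T[0],T[1],.042),s),'+5mm x,y',proj('wrist',(T[0]+.005,T[1]+.005,.042),s))
im=np.ascontiguousarray(im[130:350,180:400]);cv2.imwrite('pics/w6c.png',cv2.resize(im,None,fx=2.7,fy=2.7,interpolation=cv2.INTER_CUBIC))
```

```text
[0.43627074 0.27289062 0.10734468] [ 0.79977437 -0.19883391 -1.02007257] 15.275
nipple pred (np.float64(277.30178776899015), np.float64(237.5588444832614)) below tcp (np.float64(277.27606642166876), np.float64(227.0516811595746)) +5mm x,y (np.float64(284.22485419020694), np.float64(234.3321472396834))
```

View pics/w6c.png

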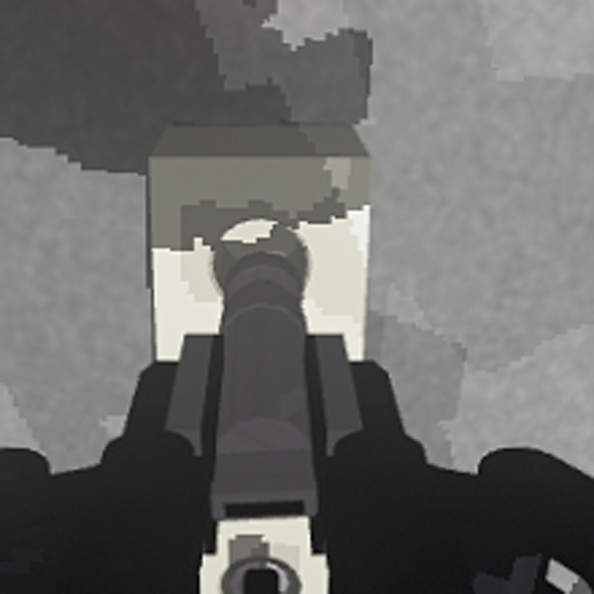

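The hole centre is at crop (261,266), with the nozzle at column 264, so it is aligned to about 1 mm in y and needs +1.5 mm in x. I lower it.

Emit:
play_rows(linear=[[0.0015,-0.0005,0],[0,0,-0.008],[0,0,-0.008],[0,0,-0.006],[0,0,0],[0,0,0]], turn=[0,0,0,0,0,0])

```text
time: 16.08
tool_pos: [0.4372, 0.2722, 0.0843]
tool_rot: [0.0, -0.026, 1.0, 0.0]
contact_force: [-0.4, 0.1, -0.8]
gripper_width: 0.17
grasp_force: 59.7
```

Emit:
play_rows(linear=[[0,0,-0.008],[0,0,-0.008],[0,0,-0.006],[0,0,-0.004],[0,0,0],[0,0,0]], turn=[0,0,0,0,0,0])

```text
time: 16.82
tool_pos: [0.4373, 0.2722, 0.0585]
tool_rot: [0.0, -0.026, 1.0, 0.0]
contact_force: [0.2, 0.3, -0.6]
gripper_width: 0.167
grasp_force: 59.7
```

Emit:
play_rows(linear=[[0,0,-0.001],[0,0,-0.001],[0,0,-0.001],[0,0,0],[0,0,0]], turn=[0,0,0,0,0])

```text
time: 17.45
tool_pos: [0.4371, 0.2721, 0.0553]
tool_rot: [-0.0, -0.026, 1.0, 0.0]
contact_force: [0.1, -0.4, -1.0]
gripper_width: 0.169
grasp_force: 59.7
```

Emit:
play_rows(linear=[[0,0,-0.001],[0,0,0],[0,0,0]], turn=[0,0,0])

```text
time: 17.82
tool_pos: [0.4371, 0.2721, 0.0543]
tool_rot: [-0.0, -0.026, 1.0, -0.0]
contact_force: [0.1, 0.2, -2.1]
gripper_width: 0.164
grasp_force: 59.7
```

Emit:
play_rows(linear=[[0,0,-0.001],[0,0,0],[0,0,0]], turn=[0,0,0])

```text
time: 18.2
tool_pos: [0.4373, 0.2722, 0.0537]
tool_rot: [0.0, -0.026, 1.0, 0.0]
contact_force: [-0.8, -1.6, 2.5]
gripper_width: 0.167
grasp_force: 60.1
```

It touches bottom at the predicted height (TCP 0.0537). I let go and withdraw.

Emit:
play_rows(linear=[[0,0,0],[0,0,0],[0,0,0],[0,0,0],[0,0,0]], turn=[0,0,0,0,0], hand=0.036)

```text
time: 18.82
tool_pos: [0.4371, 0.2721, 0.0533]
tool_rot: [-0.0, -0.026, 1.0, -0.0]
contact_force: [-0.7, -0.4, 0.8]
gripper_width: 0.424
grasp_force: 0.0
```

Emit:
play_rows(linear=[[0,0,0.01],[0,0,0.02],[0,0,0.03],[0,0,0.04],[-0.01,0,0.03],[-0.03,0,0],[0,0,0],[0,0,0]], turn=[0,0,0,0,0,0,0,0])

```text
time: 19.82
tool_pos: [0.3973, 0.2721, 0.1836]
tool_rot: [0.0, -0.026, 1.0, 0.0]
contact_force: [0.1, -0.6, 0.3]
gripper_width: 0.423
grasp_force: 0.0
```

Run:
```python
from h import *
s=state();print(s['tool_pos'],s['contact_force'],s['time'])
im=grab_frame('wrist')[:,:,::-1];im2=grab_frame('side')[:,:,::-1]
print('mouth pred',proj('wrist',(.4373,.2722,.095),s))
c=lambda i,x,y,w,h,W,H:cv2.resize(i[y:y+h,x:x+w],(W,H),interpolation=cv2.INTER_CUBIC)
cv2.imwrite('pics/m7.png',np.hstack([c(im,160,50,240,320,450,600),np.vstack([c(im2,230,225,120,100,350,300),c(im2,260,85,100,85,350,300)])]))
```

```text
[0.39734888 0.27212091 0.18361404] [ 0.13177374 -0.59060844  0.34411593] 19.825
mouth pred (np.float64(274.7146376115011), np.float64(265.22118862533387))
```

View pics/m7.png

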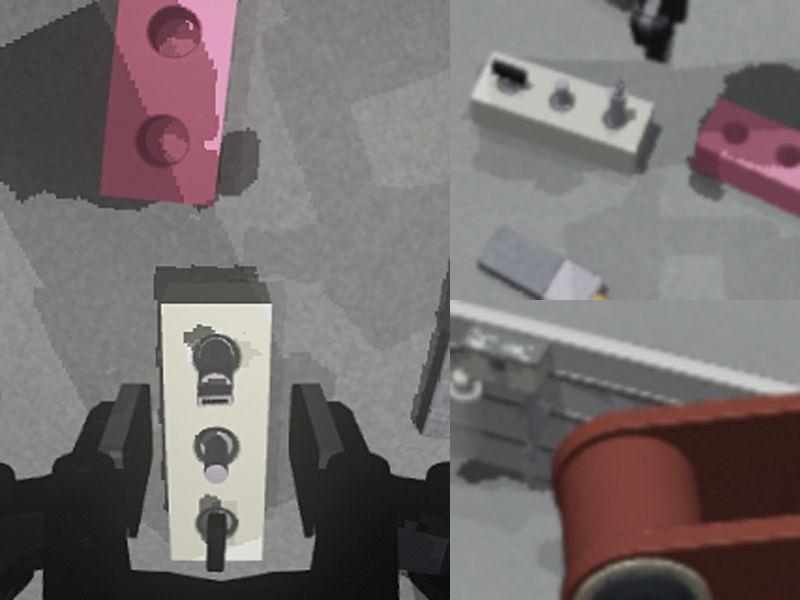

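The nozzle stands upright in the free hole (crop ≈(216,365)) in line with the two others. The gripper is clear of it and nothing else has moved.

```bash
python3 -c "
from plant import *
print(job_done())"
```

```text
the job is handed in; nothing more can be done
None
```

The nozzle was released from the coupling and stands upright on the bottom of the white block's free hole; the job was handed in at about 20 s. I didn't see the sleeve back up, because the arm hid the coupling in the last picture; I take it to have snapped up because the drag stopped once the nozzle had risen 18 mm.

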